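# Slide a test card carrier under the reader's low bridge and start the reading

### The job

Push the flat grey carrier with the test card along the worktop, straight under the low white bridge of the card reader, until its leading end rests against the stop bar behind the bridge. Then press the blue start key on the reader fully down and let it come up again. The carrier must stay flat on the worktop, so never lift or tip it, and leave the vials and the bottle around it where they stand.

Things in the scene. Friction and masses are not known exactly. Their poses are not given: they have to be found in the camera images.
- carrier: Loose flat carrier, a grey plastic frame 96 mm long (its x), 62 mm wide (its y) and 12 mm thick, with a white test card with coloured dots lying flush in it and fixed to it; about 0.15 kg, slides on the worktop. Origin: centre of its underside. +x points to its leading end, towards the reader; starts before the bridge, 15 to 45 mm right of the lane's centre line, turned up to 0.35 rad.
- reader: White card reader fixed to the worktop. Origin: on the worktop under the middle of the bridge; +x is the way the carrier travels, +y left of that. The bridge, 44 mm long (x), top 46 mm and underside 16 mm above the worktop, spans a lane of bare worktop 72 mm wide (y -36 to +36) between two cheeks 20 mm thick. Left of it a console 52 x 52 mm, 26 mm high, at x -4, y +81 mm, bears the start key.
- lane_mouth (a point): Middle of the lane's mouth, on the worktop 49 mm before the reader's origin (x -49, y 0 mm). Two low grey wings, 14 mm high, flare outwards from the cheeks' front to here, where they stand about 87 mm apart. The worktop round the lane is bare; farther left, at world y above -0.17 m, a thin dark mat and a grey viewer lie on it.
- stop (a point): On the near face of the stop bar that crosses the lane behind the bridge, 5 mm above the worktop, at x +48, y 0 mm from the reader's origin; the bar is 10 mm high.
- seat (a point): Where the carrier's origin lies when the carrier is fully in, against the stop: same point and axes as the reader's origin. The carrier then sticks out 26 mm in front of the bridge and 26 mm behind it.
- start_key_top (a point): Middle of the top face of the round blue start key (26 mm across, in a grey housing on the reader's console); it is pressed straight down.
- start_key (a joint): Travel of the start key: 0 up, 0.006 m fully down; a spring brings it up again, 4 N holds it fully down.
- pink_vial: Bystander: loose white dropper vial with magenta cap, 23 mm across, 57 mm high, right of the bridge. Origin: centre of its underside.
- white_vial: Bystander: loose all-white dropper vial, 23 mm across, 57 mm high, right of the bridge. Origin: centre of its underside.
- dropper_bottle: Bystander: loose amber bottle with black dropper cap, 34 mm across, 102 mm high, left of and behind the console. Origin: centre of its underside.
Not all that is in view belongs to the job. What is shaped like the carrier but turquoise is not meant.

How it is judged:
By the outcome, as a careful person would: the job done as asked, in the order asked, and still so for the second after the job is handed in, with the robot touching nothing.
It also fails if it takes over 56 s, if anything falls off the work surface, if the arm or the gripper's body presses on something with over 40 N, if the wrist force passes 120 N, or if a joint passes its speed limit or range.

### The arm

A 7-joint arm with a two-finger parallel gripper is mounted at the origin on a cart in front of the work surface, level with it; the furniture and walls round the work are solid. World frame = base frame: x ahead of the robot, y to its left, z up, the work surface at z = 0. Lengths are in m, angles in rad, forces in N, time in s.
With the tool pointing down it reaches from about 0.425 to 0.95 m from the base axis. Payload 4.7 kg.
Tool frame: the origin (TCP) lies on the centre line of the jaws, within the pads' length; the fingertips stand robot.nose_length ahead of it and the grasp point (between the pads) lies 8 mm behind it (robot.nose_length is the distance from the TCP to the fingertips, in m); z points along the fingers, x is the direction in which the jaws open and shut, and the axes are right-handed (so a half turn about z gives the same grasp; the last joint's range is limited). The gripper opens to 85 mm and grips with 20 to 120 N. Pads are 22 mm wide; open, the fingers measure 114 mm over their backs; the gripper's body (76 mm by 85 mm) begins 54 mm behind the grasp point. The pads swing forward as they close: fully open they stand 13 mm farther back than shut.
Start: joints at [1.143, 0.469, -0.049, 1.532, 0.024, 1.141, -0.082], TCP at [0.262, -0.622, 0.242] pointing down, gripper open.
Joint ranges: [-2.59, 2.59], [-0.33, 1.99], [-1.39, 1.29], [0.1, 2.45], [-1.04, 4.18], [0.21, 1.99], [-2.66, 2.66]. Speed limits (rad/s): [2.57, 2.57, 3.14, 3.14, 3.14, 3.14, 3.14].

### API

Orientations are given as [roll, pitch, yaw] about the fixed x, y, z axes, in that order (R = Rz(yaw) Ry(pitch) Rx(roll)).
In Python, from plant import robot gives the robot as it stands. Calls block until the motion is done:
- robot.goto(position, orientation): joint-space move of the TCP to a pose.
- robot.move_straight(position, vel=0.15, attitude=None, contact_N=None): straight line of the TCP; attitude=None keeps the orientation; vel is the mean speed in m/s. With contact_N (N) it stops when the force on the tool has changed by that much, and returns True; else False.
- robot.move_joints(angles): joint-space move.
- robot.grip(opening, strength=None): opening from 0.0 (shut) to 1.0 (fully open); strength is the grip in N (None keeps the last); returns when the fingers have stopped.
- robot.sleep(seconds).
- robot.inverse_kinematics(position, orientation): joint angles nearest the present ones, or None.
- robot.sense(): the state.
- robot.grab_frame(name): name is "scene" or "top" or "wrist"; returns a dict with "image" (384x512x3 uint8, red, green, blue), "range_z" (384x512 float32, m along the optical axis (not along the pixel's ray), 0 where there is no reading), "fx", "fy", "cx", "cy" (pixels), "R" (3x3) and "t" (3): a world point X has camera coordinates R X + t. Camera axes: x right, y down, z forward; pixel columns grow to the right and rows downward; lengths in m; the calibration is good to about 2 mm. A picture is of the moment at which its call begins.
A pose or a line that the arm cannot do raises robot.IKError and nothing moves.
- robot.close_job(): hands the job in, once; it reports no verdict.
The state is a dict: "t": time; "joint_pos": joint angles; "joint_velocities": joint speeds; "effort": joint torques, N m; "tcp_pos": TCP position; "tcp_rot": TCP orientation; "wrist_force": force on the tool from outside, world axes, zero at the start; "torque": the same for the moment, N m; "opening": opening from 0.0 (shut) to 1.0 (fully open).
Only numpy, scipy, OpenCV 4.12 (cv2) and the standard library are available. Lean on these libraries where they do the work, as an engineer would, in place of code of your own. Each camera call takes 0.05 s, during which the arm holds its last target.

## Working session

There is one attempt and no reset: what is moved stays moved. The work goes in short steps, each a Python script; the robot and the scene stay as the last script left them, time stands still between calls to the robot, and variables do not carry over. Pictures are saved under pics/ and viewed, and the job is handed in when it is done.

```bash
ls; mkdir -p pics
cat > h.py <<'E'
import numpy as np, cv2
from plant import robot
def snap(cam,name):
    f=robot.grab_frame(cam); np.savez('pics/%s.npz'%name,**f)
    cv2.imwrite('pics/%s.png'%name,f['image'][:,:,::-1]); return f
def ray(f,u,v,z):
    R=np.array(f['R']);t=np.array(f['t']);C=-R.T@t
    d=R.T@np.array([(u-f['cx'])/f['fx'],(v-f['cy'])/f['fy'],1]); return C+d*(z-C[2])/d[2]
def proj(f,X):
    c=np.array(f['R'])@np.array(X)+np.array(f['t']); return f['fx']*c[0]/c[2]+f['cx'],f['fy']*c[1]/c[2]+f['cy']
def crop(name,u0,v0,u1,v1,s):
    im=cv2.imread('pics/%s.png'%name)[v0:v1,u0:u1]
    cv2.imwrite('pics/%s_c.png'%name,cv2.resize(im,None,fx=s,fy=s,interpolation=cv2.INTER_CUBIC))
E
python3 - <<'E'
from h import *
for c in ['scene','top','wrist']:
    f=snap(c,c+'0'); print(c,f['fx'],-f['R'].T@f['t'])
s=robot.sense(); print(s['t'],s['tcp_pos'],s['tcp_rot'],robot.nose_length,s['opening'])
a=[cv2.imread('pics/%s0.png'%c) for c in ['scene','top']]
E
```

```text
pics
scene 476.2370124175322 [0.16139789 0.26045757 0.56242061]
top 478.45837871288614 [ 0.45553292 -0.32225935  1.08400885]
wrist 306.74699961050953 [ 0.32654202 -0.59477712  0.37255862]
0.15 [ 0.26197818 -0.62162369  0.24149719] [ 3.14153031e+00  1.50193069e-03 -1.17194560e+00] 0.011 0.9978175716326433
```

View pics/top0.png

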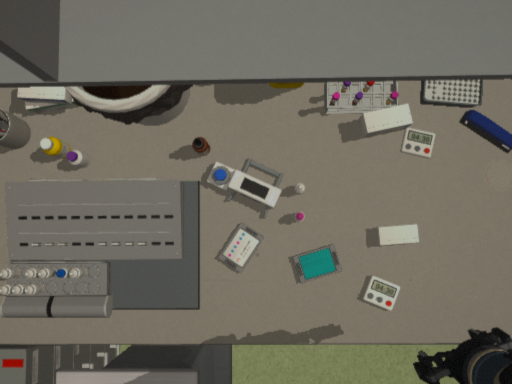

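View pics/scene0.png

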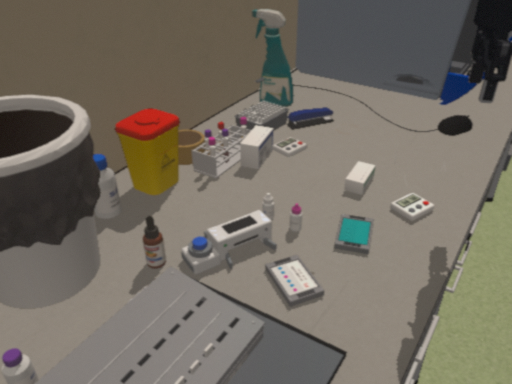

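View pics/wrist0.png

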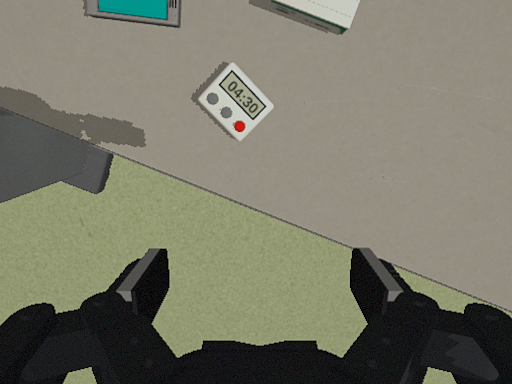

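Run:
```python
from h import *
crop('top0',195,130,325,285,5)
im=cv2.imread('pics/top0_c.png'); print(im.shape); cv2.imwrite('pics/top0_c.png',im[:600] if 0 else cv2.resize(im,(503,600)))
f=np.load('pics/top0.npz')
for u,v in [(255,188),(240,247),(200,145),(300,188),(300,216),(220,175)]: print(u,v,ray(f,u,v,0.0), f['range_z'][v,u])
```

```text
(775, 650, 3)
255 188 [ 0.55621381 -0.29126611  0.        ] 1.0420997
240 247 [ 0.42283353 -0.25646042  0.        ] 1.0667533
200 145 [ 0.65670342 -0.16546996  0.        ] 1.0262263
300 188 [ 0.55522232 -0.39345265  0.        ] 1.0277121
300 216 [ 0.49168671 -0.39255941  0.        ] 1.0199609
220 175 [ 0.58682184 -0.21145734  0.        ] 1.0427983
```

View pics/top0_c.png

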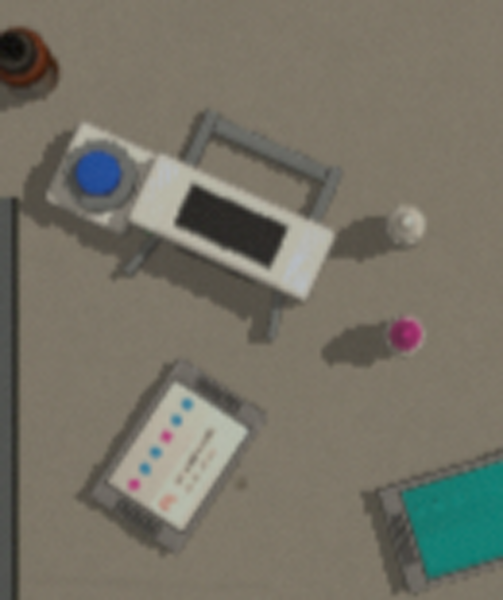

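Run:
```python
from h import *
robot.goto([0.40,-0.22,0.24],[np.pi,0,-0.45-np.pi/2])
f=snap('wrist','w1'); s=robot.sense(); print(s['t'],s['tcp_pos'],s['joint_pos'])
print(-f['R'].T@f['t'],f['R'])
im=cv2.imread('pics/w1.png'); cv2.imwrite('pics/w1b.png',cv2.resize(im,(800,600),interpolation=cv2.INTER_CUBIC))
```

```text
1.7667 [ 0.40002941 -0.22093358  0.24008997] [ 0.53107011  0.11923713 -0.12941581  2.02447487  0.01846089  0.99857869
 -1.62958836]
[ 0.46300794 -0.2525783   0.37138926] [[-4.36434614e-01 -8.99735970e-01  1.08485469e-04]
 [-8.63715396e-01  4.18995896e-01  2.80068124e-01]
 [-2.52032820e-01  1.22137723e-01 -9.59980122e-01]]
```

View pics/w1b.png

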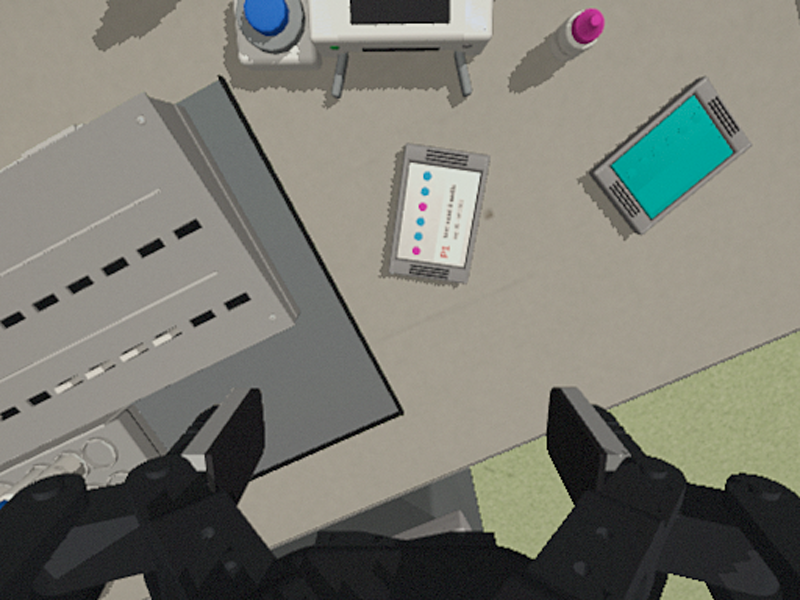

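Run:
```python
from h import *
h=-0.45
robot.goto([0.40+0.11*np.cos(h),-0.22+0.11*np.sin(h),0.27],[np.pi,0,h-np.pi/2])
f=snap('wrist','w2'); print(robot.sense()['t'])
crop('w2',120,0,420,240,2.6)
```

```text
2.35
```

View pics/w2_c.png

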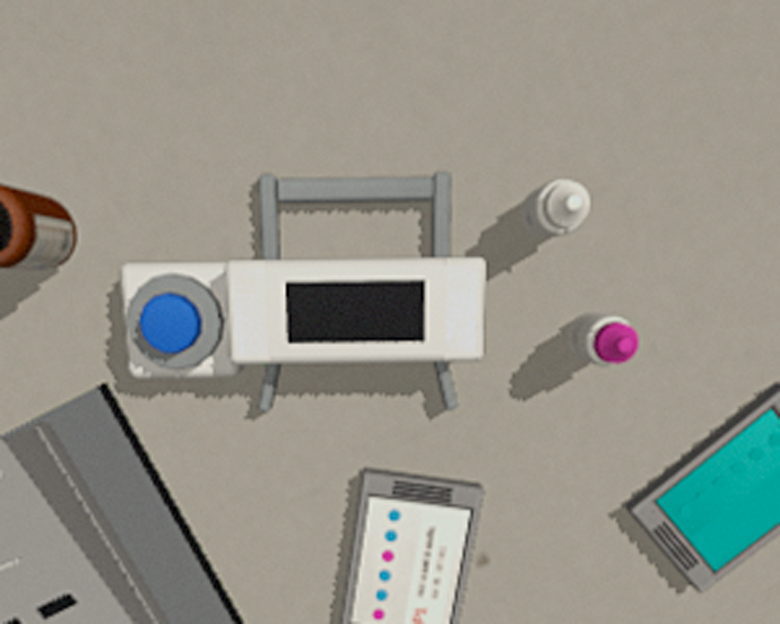

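```bash
cat > m.py <<'E'
from h import *
def pts(name,P,z,s=2.6,o=(120,0)):
    f=np.load('pics/%s.npz'%name); return np.array([ray(f,u/s+o[0],v/s+o[1],z)[:2] for u,v in P])
E
python3 - <<'E'
from m import *
B=pts('w2',[(229,262),(485,258),(485,358),(231,362)],.046)
f=np.load('pics/w2.npz')
c=B.mean(0); ylong=(B[0]-B[1]+B[3]-B[2]); h=np.arctan2(ylong[1],ylong[0])-np.pi/2
print('bridge',c,h,np.linalg.norm(B[0]-B[1]),np.linalg.norm(B[0]-B[3]))
S=pts('w2',[(277,203),(436,201)],.010); W=pts('w2',[(264,410),(450,407)],.014)
R=np.array([[np.cos(h),np.sin(h)],[-np.sin(h),np.cos(h)]])
print('stop local',(R@(S-c).T).T,'wing',(R@(W-c).T).T)
u,v=170/2.6+120,323/2.6
zs=f['range_z'][int(v)-4:int(v)+5,int(u)-4:int(u)+5]; d=np.median(zs)
X=f['R'].T@(np.array([(u-f['cx'])/f['fx']*d,(v-f['cy'])/f['fy']*d,d])-f['t']); print('key',X,R@(X[:2]-c))
C=pts('w1',[(405,145),(490,155),(467,283),(388,273)],.012,1.5625,(0,0))
C2=pts('w2',[(363,469),(484,486)],.012); print('front cnr',C[:2],C2)
c2=C.mean(0); hx=C[0]+C[1]-C[2]-C[3]; hc=np.arctan2(hx[1],hx[0]); print('carrier',c2,hc,np.linalg.norm(C-np.roll(C,1,0),axis=1),'local',R@(c2-c),hc-h)
# top-down camera
B=pts('top0',[(158,155),(335,232),(305,300),(130,220)],.046,3.869,(195,130)); print('top bridge',B.mean(0))
K=pts('top0',[(98,172)],.037,3.869,(195,130)); print('topkey',K)
C=pts('top0',[(182,360),(265,415),(170,553),(80,493)],.012,3.869,(195,130)); print('top carrier',C.mean(0),np.arctan2(*((C[0]+C[1]-C[2]-C[3])[::-1])))
E
```

```text
bridge [ 0.55051912 -0.29260605] -0.4365036539548346 0.10850544246451797 0.041903882778903466
stop local [[ 0.04709284  0.0362471 ]
 [ 0.0468398  -0.03656302]] wing [[-0.0473737   0.04644603]
 [-0.04728493 -0.04404335]]
key [ 0.5812702  -0.21773789  0.04761655] [-0.00378456  0.08084891]
front cnr [[ 0.47695903 -0.25939389]
 [ 0.44434974 -0.31109765]] [[ 0.47925103 -0.26078035]
 [ 0.4448045  -0.31168831]]
carrier [ 0.42149884 -0.2590168 ] -0.5902141712324731 [0.0937212  0.06112811 0.09479371 0.06122481] local [-0.13112339 -0.0241066 ] -0.15371051727763851
top bridge [ 0.55070208 -0.2923573 ]
topkey [[ 0.58354148 -0.21597037]]
top carrier [ 0.4218234  -0.25727743] -0.636978148016518
```

Run:
```python
from h import *
c=np.array([0.4217,-0.2583]); hc=-0.594
p=c-0.035*np.array([np.cos(hc),np.sin(hc)])
robot.grip(0.87,20)
robot.goto([*p,0.10],[np.pi,0,hc-np.pi/2])
robot.move_straight([*p,0.04],vel=0.12)
r=robot.move_straight([*p,0.004],vel=0.02,contact_N=3)
s=robot.sense(); print(r,s['t'],s['tcp_pos'],s['wrist_force'],s['opening'])
z=s['tcp_pos'][2]
if r: robot.move_straight([*p,z+0.0035],vel=0.03)
f=snap('wrist','w3'); snap('top','t3'); snap('scene','s3'); print(robot.sense()['wrist_force'],robot.sense()['tcp_pos'])
im=cv2.imread('pics/w3.png'); cv2.imwrite('pics/w3b.png',cv2.resize(im,(800,600)))
```

```text
False 6.05 [ 0.3927335  -0.23872749  0.00407036] [ 0.43824841 -0.14582963 -0.06445233] 0.8713243938880593
[ 0.54130695  0.09631382 -0.03604371] [ 0.39275047 -0.23873143  0.00407245]
```

View pics/w3b.png

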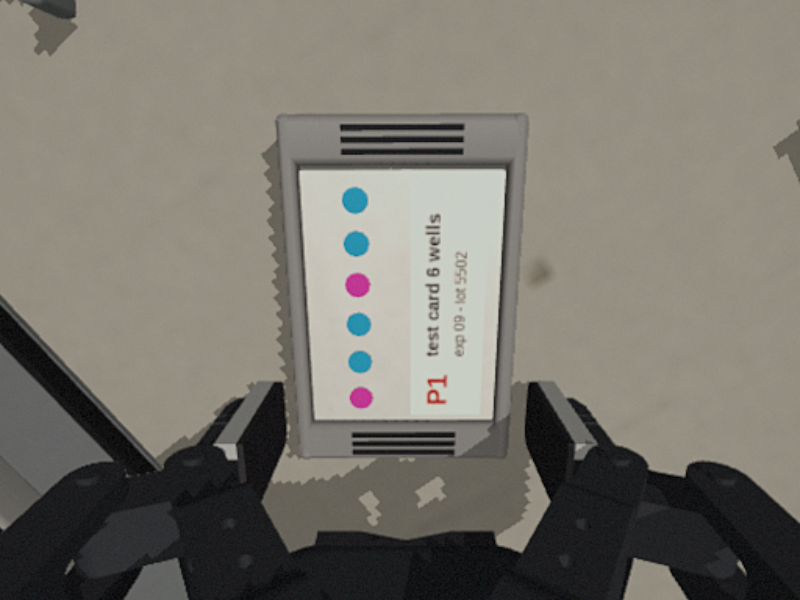

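View pics/s3.png

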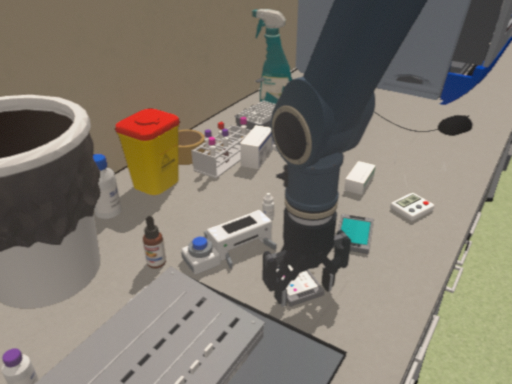

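Run:
```python
from h import *
s=robot.sense(); p=s['tcp_pos'][:2]
robot.move_straight([*p,0.0075],vel=0.03)
robot.grip(0.6,20)
s=robot.sense(); print(s['t'],s['tcp_pos'],s['wrist_force'],s['opening'])
f=snap('wrist','w4'); 
im=cv2.imread('pics/w4.png'); cv2.imwrite('pics/w4b.png',cv2.resize(im,(800,600)))
```

```text
6.725 [ 0.39285196 -0.23876488  0.00770761] [-0.99576637 -0.02875115  4.39228406] 0.7190721548626884
```

View pics/w4b.png

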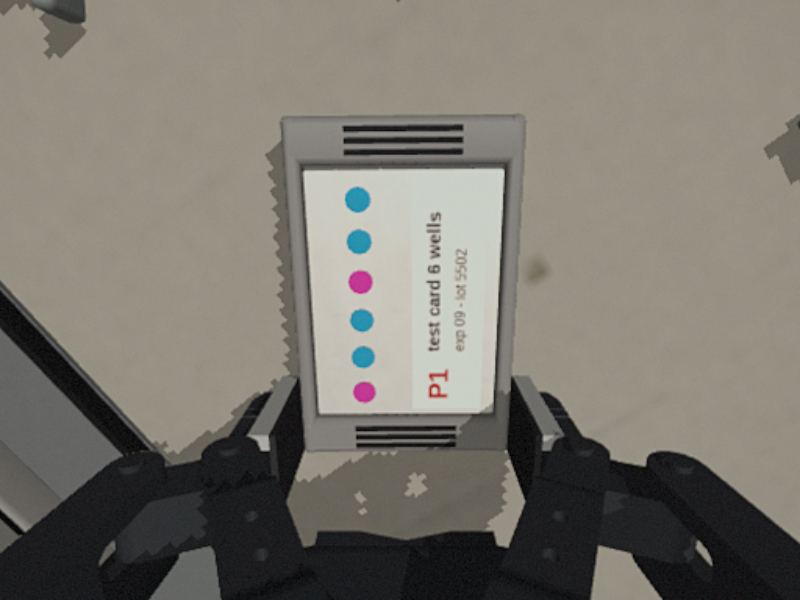

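```bash
cat >> h.py <<'E'
O=np.array([0.5506,-0.2925]); H=-0.4365
ex=np.array([np.cos(H),np.sin(H)]); ey=np.array([-np.sin(H),np.cos(H)])
def W(x,y): return O+ex*x+ey*y
def L(p): d=np.array(p)[:2]-O; return np.array([d@ex,d@ey])
E
python3 - <<'E'
from h import *
A=[np.pi,0,H-np.pi/2]
z=0.0077
print(robot.move_straight([*W(-0.108-0.035,0),z],vel=0.04,attitude=A,contact_N=20))
s=robot.sense(); print(s['t'],L(s['tcp_pos']),s['tcp_pos'][2],s['tcp_rot'],s['wrist_force'],s['opening'])
f=snap('wrist','w5'); 
im=cv2.imread('pics/w5.png'); cv2.imwrite('pics/w5b.png',cv2.resize(im,(800,600)))
E
```

```text
False
7.65 [-1.42741476e-01  1.04770970e-04] 0.007716932916941972 [-3.14082962e+00  1.27221756e-04 -2.00713359e+00] [ 0.26211908 -0.70786648  2.97942257] 0.7156412004982965
```

View pics/w5b.png

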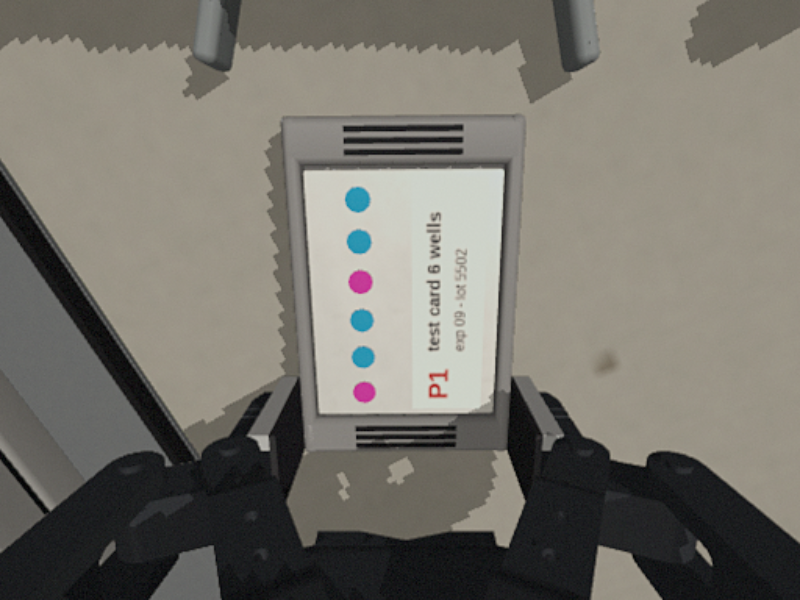

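Run:
```python
from m import *
from h import *
for P,z in [([(282,117),(525,116),(506,450),(306,450)],.012),([(195,60),(232,68),(565,68),(599,60)],.010)]:
    print([np.round(L(q)*1000,1) for q in pts('w5',P,z,1.5625,(0,0))])
```

```text
[array([-60.2,  29.4]), array([-60. , -30.7]), array([-154.1,  -31.5]), array([-154.1,   28.9])]
[array([-47. ,  50.1]), array([-48.8,  41.3]), array([-48.9, -40.2]), array([-47.1, -48.3])]
```

Run:
```python
from h import *
z=0.0077
print(robot.move_straight([*W(-0.095-0.035,0.0013),z],vel=0.04,contact_N=12))
print(robot.move_straight([*W(-0.034-0.035,0.0013),z],vel=0.04,contact_N=12))
s=robot.sense(); print(s['t'],L(s['tcp_pos']),s['tcp_pos'][2],s['wrist_force'],s['opening'])
f=snap('wrist','w6'); snap('scene','s6')
im=cv2.imread('pics/w6.png'); cv2.imwrite('pics/w6b.png',cv2.resize(im,(800,600)))
```

```text
True
True
8.3333 [-1.42673411e-01  1.19903300e-04] 0.007721583103292836 [-1.37819534  0.33736071  4.97454787] 0.7177928766346106
```

View pics/w6b.png

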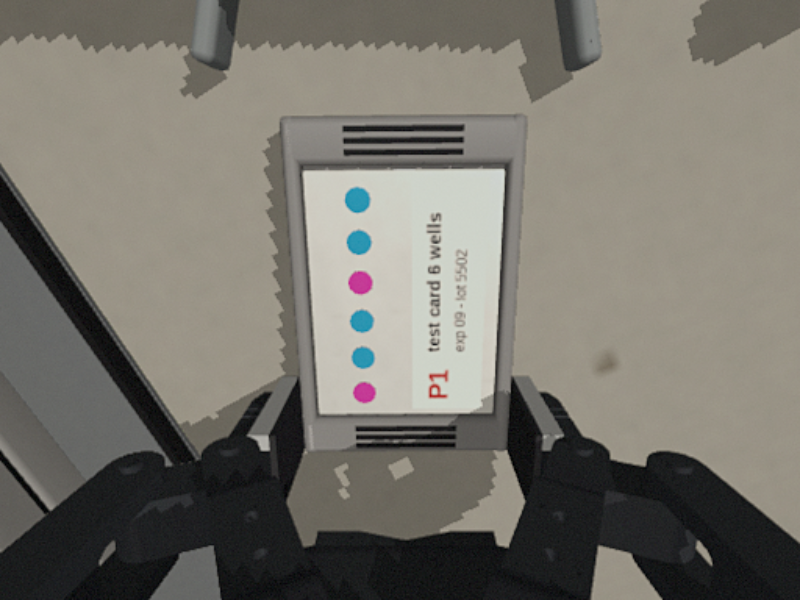

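View pics/s6.png

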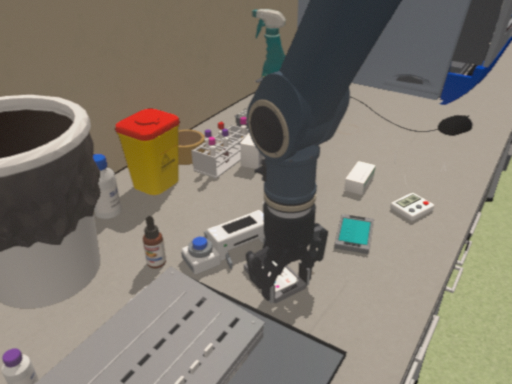

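Run:
```python
from h import *
z=0.0079
for x in (-0.095,-0.075,-0.055,-0.034):
    r=robot.move_straight([*W(x-0.035,0.0013),z],vel=0.04,contact_N=28)
    s=robot.sense(); print(r,s['t'],L(s['tcp_pos']),s['tcp_pos'][2],s['wrist_force'],s['opening'])
    if r: break
f=snap('wrist','w7'); snap('scene','s7')
im=cv2.imread('pics/w7.png'); cv2.imwrite('pics/w7b.png',cv2.resize(im,(800,600)))
```

```text
False 8.9083 [-0.12966511  0.00155484] 0.0076546942226893245 [ 0.28351163 -0.67026257 -1.05820614] 0.7162623014870784
False 9.5583 [-0.10959421  0.00128814] 0.00783366461889683 [ 1.14390921 -0.57514037 -1.21775735] 0.7196129115556423
False 10.2083 [-0.08971963  0.00130701] 0.007884958822540351 [ 0.52911619  1.0248287  -1.23309721] 0.720519832770004
False 10.8833 [-0.06871126  0.0013181 ] 0.007876307597011658 [ 0.10072982  0.3721874  -0.39223447] 0.7136351208266022
```

View pics/w7b.png

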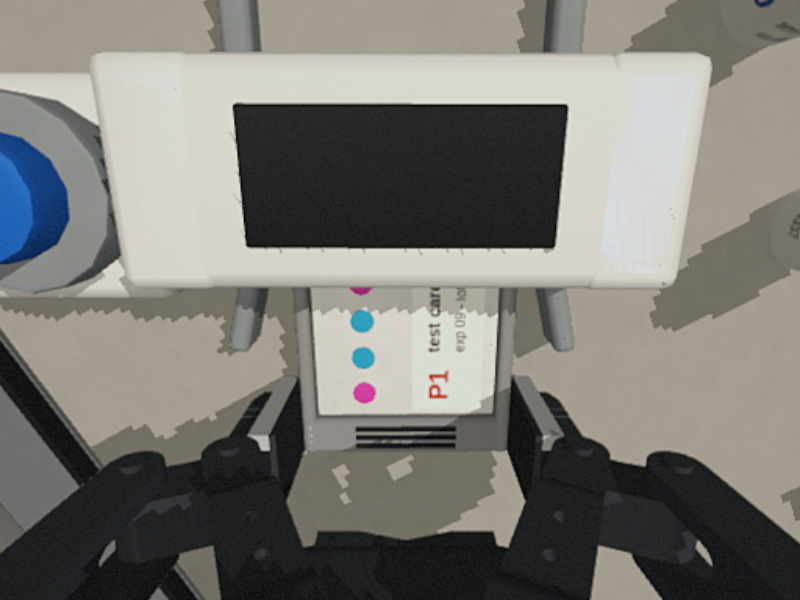

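View pics/s7.png

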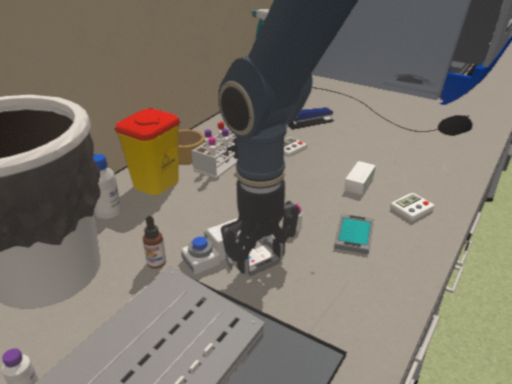

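Run:
```python
from h import *
robot.grip(0.85,20)
s=robot.sense(); p=s['tcp_pos']; print(s['wrist_force'])
robot.move_straight([p[0],p[1],0.06],vel=0.08)
f=snap('wrist','w8')
robot.move_straight([*W(-0.118,0.0013),0.06],vel=0.12)
robot.grip(0.35,20)
r=robot.move_straight([*W(-0.118,0.0013),0.0135],vel=0.06,contact_N=8)
s=robot.sense(); print(r,s['t'],L(s['tcp_pos']),s['tcp_pos'][2],s['wrist_force'],s['opening'])
f=snap('wrist','w9')
im=np.hstack([cv2.imread('pics/w8.png'),cv2.imread('pics/w9.png')]); cv2.imwrite('pics/w89.png',cv2.resize(im,(800,300),interpolation=cv2.INTER_AREA))
```

```text
[-0.09666867  0.11154287  0.34020943]
False 14.075 [-0.11773568  0.0013187 ] 0.013669916140822703 [-0.22955133  0.81543053  0.51462068] 0.3468428344079692
```

View pics/w89.png

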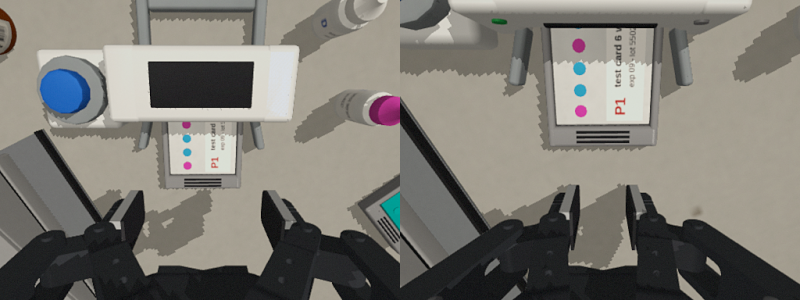

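Run:
```python
from h import *
y=0.0013;z=0.0135
for x in (-0.09,-0.075,-0.065,-0.05):
    r=robot.move_straight([*W(x,y),z],vel=0.03,contact_N=9)
    s=robot.sense(); print(r,s['t'],L(s['tcp_pos']),s['tcp_pos'][2],s['wrist_force'])
    if r: break
f=snap('wrist','w10'); snap('top','t10')
im=cv2.imread('pics/w10.png'); cv2.imwrite('pics/w10b.png',cv2.resize(im,(800,600)))
```

```text
False 15.2083 [-0.09036667  0.00133776] 0.013360303679233188 [-0.1641742   0.93771681  0.90406206]
False 15.8583 [-0.07457136  0.00129908] 0.013611657510717147 [-0.06547523  0.02332444  0.49621879]
False 16.3417 [-0.06450223  0.001337  ] 0.013559083524420715 [0.21456469 0.5610344  0.46912388]
True 16.725 [-0.05799091  0.00130869] 0.012761702926806978 [ 0.27419388  0.5393452  -0.25235204]
```

View pics/w10b.png

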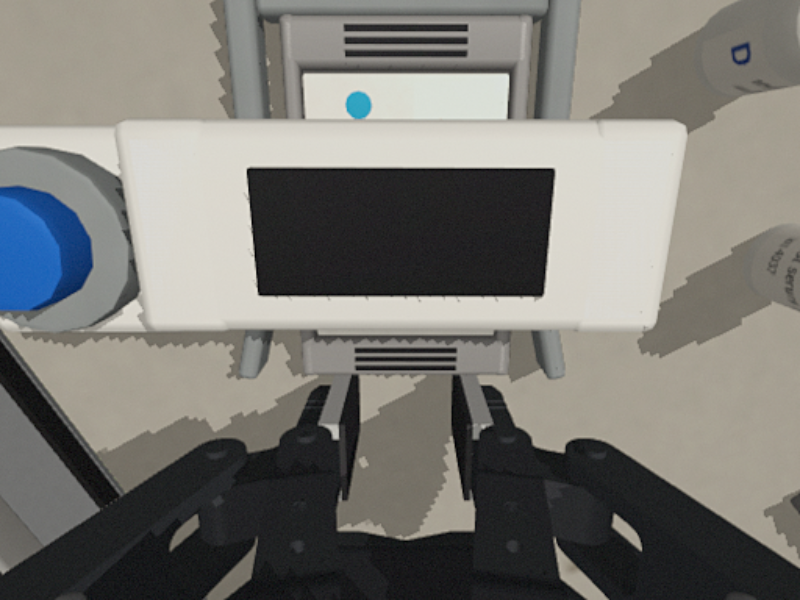

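Run:
```python
from h import *
y=0.0013;z=0.0135
r=robot.move_straight([*W(-0.054,y),z],vel=0.01,contact_N=10)
s=robot.sense(); print(r,s['t'],L(s['tcp_pos']),s['wrist_force'])
robot.sleep(0.2)
robot.move_straight([*W(-0.075,y),z],vel=0.04)
robot.move_straight([*W(-0.09,y),0.09],vel=0.12)
# look at whole from above the front
robot.goto([*W(-0.03,0.0),0.20],[np.pi,0,H-np.pi/2])
f=snap('wrist','w11'); print(robot.sense()['t'])
crop('w11',110,30,410,255,2.6)
```

```text
False 17.5 [-0.05758215  0.00125467] [-6.5955594   3.02258557  2.48412217]
19.7917
```

View pics/w11_c.png

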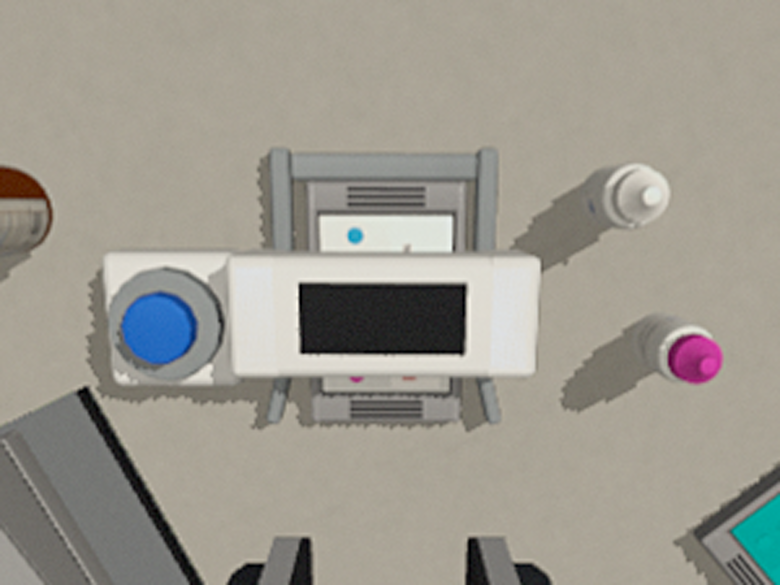

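Run:
```python
from h import *
f=np.load('pics/w11.npz'); R=f['R'];t=f['t']
vv,uu=np.mgrid[0:384,0:512]; d=f['range_z']
P=np.stack([(uu-f['cx'])/f['fx']*d,(vv-f['cy'])/f['fy']*d,d],-1)-t
X=P@R
img=f['image'].astype(int); blue=(img[...,2]>img[...,0]+70)&(d>0)
lx=(X[...,0]-O[0])*ex[0]+(X[...,1]-O[1])*ex[1]; ly=(X[...,0]-O[0])*ey[0]+(X[...,1]-O[1])*ey[1]
m=blue&(abs(ly-.081)<.03)&(abs(lx)<.04); zk=X[...,2][m]; top=m&(X[...,2]>np.median(zk)-.001)
print('key',m.sum(),np.percentile(zk,[5,25,50,75,95]),(lx[top].min()+lx[top].max())/2,(ly[top].min()+ly[top].max())/2,lx[top].mean(),ly[top].mean())
r=np.hypot(lx+.004,ly-.081)
for a,b in [(0,.008),(.008,.012),(.014,.016),(.016,.018),(.018,.021),(.028,.034)]:
    k=(r>a)&(r<b)&(d>0); print(a,b,np.percentile(X[...,2][k],[10,50,90]))
# stop/carrier gap profile near y=0 (carrier front), heights along lx
for lo in np.arange(.03,.064,.002):
    k=(abs(ly)<.02)&(lx>lo)&(lx<lo+.002)&(d>0); print(round(lo,3),k.sum(),np.round(np.median(X[...,2][k]),4) if k.any() else '')
# fingers tips profile
```

```text
key 599 [0.04400576 0.04670329 0.04729799 0.0478569  0.04846181] -0.0028874962075410796 0.08132086344113942 -0.002844685748505008 0.08149960621818542
0 0.008 [0.04662962 0.04754263 0.04832306]
0.008 0.012 [0.04524821 0.04722688 0.04817489]
0.014 0.016 [0.03675447 0.03759553 0.03854522]
0.016 0.018 [0.03672787 0.03757745 0.03829993]
0.018 0.021 [0.02574667 0.03686183 0.0380634 ]
0.028 0.034 [0.00101534 0.26377732 0.27445951]
0.03 77 0.0113
0.032 78 0.011
0.034 79 0.0107
0.036 78 0.0098
0.038 79 0.0115
0.04 80 0.0116
0.042 81 0.0119
0.044 113 0.0119
0.046 92 0.0113
0.048 79 0.0087
0.05 80 0.0095
0.052 82 0.0095
0.054 82 0.0091
0.056 82 0.0092
0.058 80 0.007
0.06 78 -0.0008
0.062 76 -0.0008
```

Run:
```python
from h import *
A=[np.pi,0,H-np.pi/2]
robot.grip(0.0,20)
p=W(-0.0035,0.081)
robot.goto([*p,0.11],A)
r=robot.move_straight([*p,0.064],vel=0.06)
for zt in (0.050,):
    r=robot.move_straight([*p,zt],vel=0.012,contact_N=12)
    s=robot.sense(); print(r,s['t'],L(s['tcp_pos']),s['tcp_pos'][2],s['wrist_force'],s['opening'])
```

```text
True 22.575 [-0.00341526  0.08103689] 0.05311391840460503 [-0.55344138  1.0276214   5.71324805] 0.001942705808372042
```

Run:
```python
from h import *
p=W(-0.0035,0.081)
for zt in (0.0515,0.0495):
    r=robot.move_straight([*p,zt],vel=0.01,contact_N=14)
    s=robot.sense(); print(r,s['t'],s['tcp_pos'][2],s['wrist_force'])
    if r: break
robot.sleep(0.3); s=robot.sense(); print(s['tcp_pos'][2],s['wrist_force'])
f=snap('scene','s12'); crop('s12',150,190,310,310,5)
```

```text
False 22.8333 0.0529738499379291 [-3.30305559  0.72839326 11.26362137]
True 23.0667 0.05307446689834068 [-2.53604926 -0.32843242  6.3898018 ]
0.053056740648367205 [-1.79628809  0.06864002  6.31042177]
```

View pics/s12_c.png

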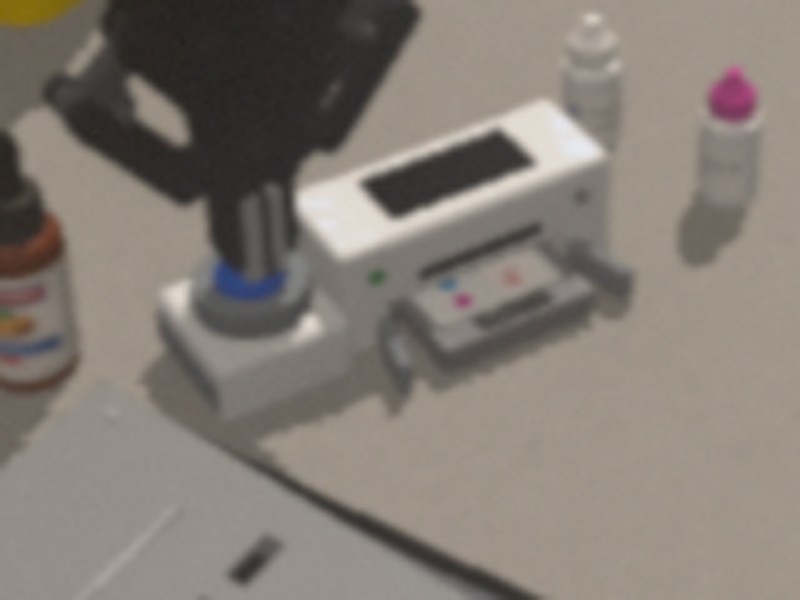

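Key is at a hard bottom (z stays at 0.0530 while the force rises to 11 N). Release straight up and check.

Run:
```python
from h import *
p=W(-0.0035,0.081)
robot.move_straight([*p,0.068],vel=0.03)
robot.move_straight([*p,0.14],vel=0.12)
robot.goto([*W(-0.05,0.0),0.22],[np.pi,0,H-np.pi/2])
robot.sleep(0.3)
f=snap('wrist','w13'); snap('top','t13'); s=robot.sense(); print(s['t'],s['wrist_force'])
crop('w13',110,0,410,230,2.6)
R=f['R'];t=f['t'];d=f['range_z']
vv,uu=np.mgrid[0:384,0:512]
X=(np.stack([(uu-f['cx'])/f['fx']*d,(vv-f['cy'])/f['fy']*d,d],-1)-t)@R
lx=(X[...,:2]-O)@ex; ly=(X[...,:2]-O)@ey
print('key z',np.median(X[...,2][np.hypot(lx+.004,ly-.081)<.008]))
for lo in np.arange(.04,.054,.002):
    k=(abs(ly)<.02)&(lx>lo)&(lx<lo+.002)&(d>0); print(round(lo,3),np.round(np.median(X[...,2][k]),4))
crop('t13',195,130,325,250,5)
```

```text
25.8 [-0.03553369  0.7867152   0.10515984]
key z 0.047434483775614135
0.04 0.0117
0.042 0.0121
0.044 0.012
0.046 0.0114
0.048 0.009
0.05 0.0095
0.052 0.0094
```

View pics/w13_c.png

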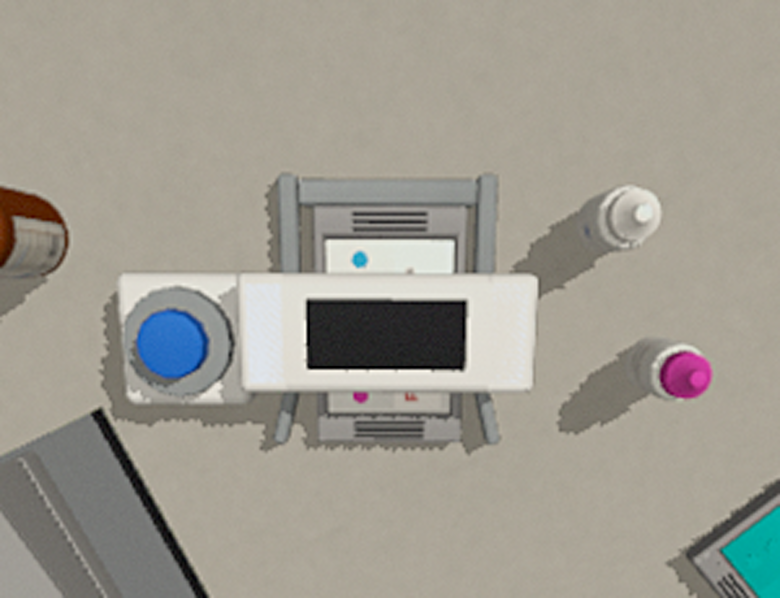

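The carrier sits straight against the stop bar (crop rows 205 to 440), the key is back up, and the vials and bottle are where they were. Handing in.

Run:
```python
from h import *
print(robot.close_job())
```

```text
the job is handed in; nothing more can be done
None
```

The carrier is under the bridge with its leading end against the stop bar, and the start key has been pressed fully down and let up. I handed the job in at about 26 s of the 56 s allowed.

**How it was done:** I gripped the carrier lightly (20 N) across its trailing end and slid it flat on the worktop. I straightened it, moved it 1.3 mm left and fed it partly under the bridge. I then released it and pushed it from behind with the two fingers until it met the stop.

**Last checks:**
- **Carrier:** it is straight in the lane. A second push of about 7 N did not move it further. The depth profile shows its 12 mm top meeting the stop bar at about x +48 mm, with no gap.
- **Key pressed:** it reached a hard bottom, staying at the same height while the force rose to 11 N. 4 N is enough to hold it down.
- **Key released:** its top is back at 47.4 mm, against 47.5 mm before the press.
- **Vials and bottle:** they look unmoved in the wrist picture, though I did not measure their positions again.
- **False stop:** a 12 N contact limit tripped as soon as I began feeding the carrier forward. The arm had not moved, so I raised the limit to 28 N and it went through.

No check failed at the end.

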